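# Load the roll-down test ramp

### The job

Make the roll-down ramp ready for its next run: with the fingertips, slowly push the hollow sleeve from the foot of the ramp up the track to the top stop, without letting it run back down, until the spring catch stands up behind it and holds it there. Then push the trip arm near the foot back square across the track. Do not lift the sleeve off the track, and leave the solid roller, the dropper bottle and the hex-key set where they are.

Things in the scene. Friction and masses are not known exactly. Their poses are not given: they have to be found in the camera images.
- track: Sloping track of the test ramp: bright metal deck 82 mm wide, 307 mm long, rising at 7 degrees, immovable on a dark base. Origin: on the deck surface, on its centre line, at the foot buffer's uphill face, 34 mm above the desk. x runs up the slope, y across it (left when looking uphill), z square to the deck. Side rails 10 mm high along the whole deck, from y = 32.5 to 38.5 mm on both sides.
- foot_buffer (a point): Top edge of the foot buffer's uphill face, mid-width: a low bar 65 mm wide and 10 mm high across the low end of the track, from track x = -9.5 to 0 mm, on which the sleeve rests at the start. Fingertips can come down behind the sleeve above this bar.
- top_stop (a point): Middle of the rubber face of the upright top stop, 30 mm above the deck at track x = 275 mm (the stop is 44 mm high); the sleeve touches it with its centre at track x = 245 mm, y = 0, where the deck is about 64 mm above the desk.
- sleeve_center (a point): Centre of the hollow metal sleeve, a plain tube of 60 mm outer and 40 mm inner diameter, 60 mm long, about 0.26 kg, lying across the track (bore along track y), centre 30 mm above the deck. It starts at rest on the foot buffer (centre at track x = 22 mm) and rolls down whenever nothing supports it. Moving faster than 0.25 m/s it counts as run away or thrown: push at 0.1 m/s or less.
- catch (a joint): Spring catch, a flap 26 mm wide in the deck, hinged at its downhill edge at track x = 206 mm. 0 = standing up, 0.87 rad = folded flat. A weak spring (under 2 N) holds it up; the sleeve rolls over it uphill, pressing it flat, and it springs up behind the sleeve once the sleeve is within about 3 mm of touching the top stop. Let go there, the sleeve settles back on the flap's lip.
- catch_lip (a point): Middle of the uphill edge of the catch flap; with the catch up it is 13 mm above the deck at track x = 217 mm.
- trip (a joint): Trip arm, an upright blade swinging on a pin beside the rail. 0 = square across the track, against its end stop, pointing to -y of the track; about 1.57 rad = outside the rail along the track, pointing downhill (-x). Starts open at 1.35 to 1.55 rad, stays where it is left (friction about 0.3 N at the tip), and would strike the sleeve if closed while the sleeve lies at the foot.
- trip_pin (a point): Top of the trip arm's pin, at track x = 92 mm, y = +48 mm, 42 mm above the deck. The pin stands square to the deck on a small black block, whose top is 12 mm above the deck, just outside the rail.
- trip_tip (a point): Free end of the trip arm's blade, 46 mm from its pin, at half its height. The blade is 3 mm thick and 20 mm high, from 18 to 38 mm above the deck.
- solid_roller_mid (a point): Centre of a solid metal roller of 60 mm diameter and 60 mm height, standing on end on the desk at the side of the ramp. To be left alone (within 20 mm).
- dropper_bottle: Amber dropper bottle, 33 mm across, 94 mm high, standing on the desk beyond the top of the ramp; origin at the centre of its underside. To be left alone (within 20 mm).
- hex_key_set: Folding hex-key set, 31 x 118 x 18 mm, lying on the desk beyond the top of the ramp; origin at the centre of its underside. To be left alone (within 20 mm).
Mind the look-alikes: they are no part of the job. Leave any orange or pink look-alike of the part that bears sleeve_center alone.

How it is judged:
By the outcome, as a careful person would: the job done as asked, in the order asked, and still so for the second after the job is handed in, with the robot touching nothing.
It also fails if it takes over 54 s, if anything falls off the work surface, if the arm or the gripper's body presses on something with over 40 N, if the wrist force passes 120 N, or if a joint passes its speed limit or range.

### The arm

A 6-joint arm with a two-finger parallel gripper is mounted at the origin on a cart in front of the work surface, level with it; the furniture and walls round the work are solid. World frame = base frame: x ahead of the robot, y to its left, z up, the work surface at z = 0. Lengths are in m, angles in rad, forces in N, time in s.
With the tool pointing down it reaches from about 0.375 to 0.975 m from the base axis. Payload 3.8 kg.
Tool frame: the origin (TCP) lies on the centre line of the jaws, within the pads' length; the fingertips stand 8 mm ahead of it and the grasp point (between the pads) lies 11 mm behind it; z points along the fingers, y is the direction in which the jaws open and shut (so a half turn about z gives the same grasp; the last joint's range is limited). The gripper opens to 85 mm and grips with 20 to 120 N. Pads are 22 mm wide; open, the fingers measure 114 mm over their backs; the gripper's body (76 mm by 85 mm) begins 54 mm behind the grasp point. The pads swing forward as they close: fully open they stand 13 mm farther back than shut.
Start: joints at [-1.185, 0.264, 1.604, -0, 1.274, -0.037], TCP at [0.277, -0.616, 0.239] pointing down, gripper open.
Joint ranges: [-2.63, 2.63], [-0.94, 2.18], [0.31, 2.57], [-1.31, 4.45], [0, 2.66], [-2.55, 2.55]. Speed limits (rad/s): [2.57, 2.57, 3.14, 3.14, 3.14, 3.14].

### API

Orientations are given as a rotation vector (axis times angle).
In Python, from workcell import bot gives the robot as it stands.
- The arm moves only by the tool arm_command, never from a script. Its arguments are lists of equal length, an entry for each row: "slide": the shift along the tool's x, y, z in m, a list of three; "angular": the turn, a rotation vector about the tool's x, y, z in degrees, a list of three; "hand": the finger opening in m, from 0 to 0.0854. A call has exactly 8 rows; each row shifts and turns the pose as measured when the row begins, along the tool's axes as they then stand; what a row does not reach is not made up. A row lasts 1/10 s, in which the tool goes at most 50 mm and 8.59 degrees, less where a joint would pass 70% of its speed; a pose out of reach is approached as far as the arm can. A call is refused whole if a number of a shift passes 0.05 or a number of a turn 8.59, either way. A call with a gripper value outside its range is refused whole. The fingers move at their own pace and stop on an object; "squeeze" is the grip in N (left out, the last holds). Time passes only in rows, so rows that do not move let the fingers close, or fill a call up. It gives the time, the measured TCP pose, the force and the opening at its end, in the units of the state.
- bot.read_state(): the state, without advancing time (a new reading comes with each control period).
- bot.read_camera(name): name is "side" or "top" or "wrist"; returns the picture (420x560x3 uint8, red, green, blue); there is no depth.
- bot.get_calibration(name): a dict with "fx", "fy", "cx", "cy" (pixels), "R" (3x3) and "t" (3): a world point X has camera coordinates R X + t. Camera axes: x right, y down, z forward; pixel columns grow to the right and rows downward; lengths in m; the calibration is good to about 2 mm. A picture is of the moment at which its call begins: read the wrist's pose just before it. get_calibration takes no time and is no camera call; for the wrist camera it gives the pose at the moment of the call.
- bot.finish_job(): hands the job in, once; it reports no verdict.
The state is a dict: "time": time; "q": joint angles; "joint_vel": joint speeds; "joint_torque": joint torques, N m; "tool_pos": TCP position; "tcp_rot": TCP orientation; "wrist_force": force on the tool from outside, world axes, zero at the start; "torque": the same for the moment, N m; "width": opening from 0.0 (shut) to 1.0 (fully open).
Only numpy, scipy, OpenCV 4.12 (cv2) and the standard library are available. Lean on these libraries where they do the work, as an engineer would, in place of code of your own. Each camera call takes 0.05 s, during which the arm holds its last target.

## Working session

There is one attempt and no reset: what is moved stays moved. The work goes in short steps, Python scripts to look and compute and a tool call to move; the robot and the scene stay as the last step left them, time stands still between calls to the robot, and variables do not carry over. Pictures are saved under pics/ and viewed, and the job is handed in when it is done.

Besides the shell and the picture viewer there is one more tool, called as a command line: name --argument value ..., lists and objects as JSON in quotes. arm_command: Moves the arm, as the interface text tells. Its arguments: {"type":"object","properties":{"slide":{"type":"array","items":{"type":"array","items":{"type":"number"}}},"angular":{"type":"array","items":{"type":"array","items":{"type":"number"}}},"hand":{"type":"array","items":{"type":"number"}},"squeeze":{"type":"number"}},"required":["slide","angular","hand"]}

```bash
ls; mkdir -p pics
python3 - <<'E'
from workcell import bot
import cv2,numpy as np
s=bot.read_state();print(s)
for n in("side","top"):
    im=bot.read_camera(n);cv2.imwrite(f"pics/{n}0.png",im[:,:,::-1])
    c=bot.get_calibration(n);print(n,c)
E
```

```text
pics
{'time': 0.0, 'q': array([-1.18489315e+00,  2.64769753e-01,  1.60537314e+00,  3.91955265e-06,
        1.27368067e+00, -3.68893317e-02]), 'joint_vel': array([ 0.00079211,  0.00042924, -0.00125322, -0.00255667, -0.00051013,
        0.00027338]), 'joint_torque': array([-1.36170751e-03, -5.15116847e+01, -3.67311859e+01, -1.90797437e-04,
        1.29676878e-02,  9.55597159e-06]), 'tool_pos': array([ 0.27669839, -0.61490657,  0.23795127]), 'tcp_rot': array([-3.06950891e+00, -6.58722630e-01,  6.02210022e-04]), 'wrist_force': array([ 0.03786598, -0.31976305, -0.8201984 ]), 'torque': array([-0.00058826,  0.06097593, -0.00786171]), 'width': 1.0046830140040384}
side {'fx': 382.69888891356754, 'fy': 382.69888891356754, 'cx': 277.3636294594249, 'cy': 210.83473324318774, 'R': array([[ 0.97535347, -0.22062886, -0.00291724],
       [-0.0946222 , -0.40628774, -0.90883272],
       [ 0.19932949,  0.88670918, -0.41715055]]), 't': array([-0.51664345,  0.16936668,  0.7430781 ])}
top {'fx': 458.1052620636767, 'fy': 458.1052620636767, 'cx': 273.0221796536161, 'cy': 204.40304923118126, 'R': array([[ 0.01687227, -0.99982236,  0.00840091],
       [-0.98705846, -0.01799578, -0.15934789],
       [ 0.15947076, -0.00560363, -0.98718675]]), 't': array([0.07198712, 0.56391353, 1.14346797])}
```

View pics/side0.png

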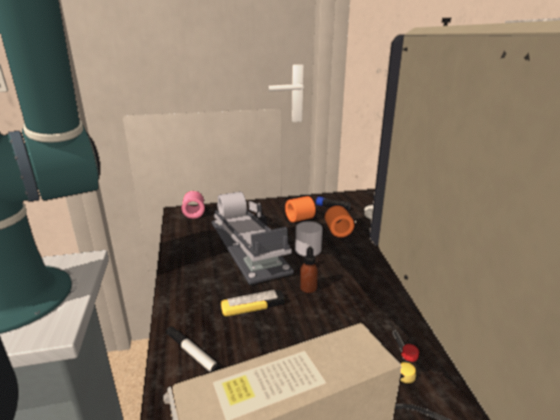

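View pics/top0.png

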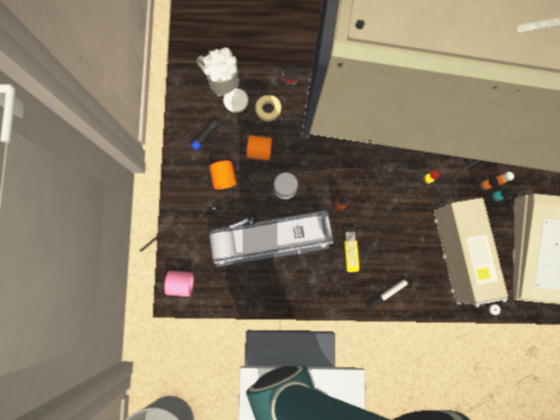

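The top view shows the ramp at (212–332, 212–265), with its foot and the metal sleeve at the left, around (225, 243). The trip arm is near (242, 222). The look-alikes are orange at (223, 175) and (259, 148), and pink at (179, 284). The bright metal tube lying on the track is the one meant, so I'll enlarge to confirm.

Run:
```python
import cv2
a=cv2.imread("pics/top0.png")[200:275,200:345];cv2.imwrite("pics/topc.png",cv2.resize(a,None,fx=5.5,fy=5.5,interpolation=cv2.INTER_CUBIC))
a=cv2.imread("pics/side0.png")[180:290,200:330];cv2.imwrite("pics/sidec.png",cv2.resize(a,None,fx=5,fy=5,interpolation=cv2.INTER_CUBIC))
```

```text
(no output)
```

View pics/topc.png

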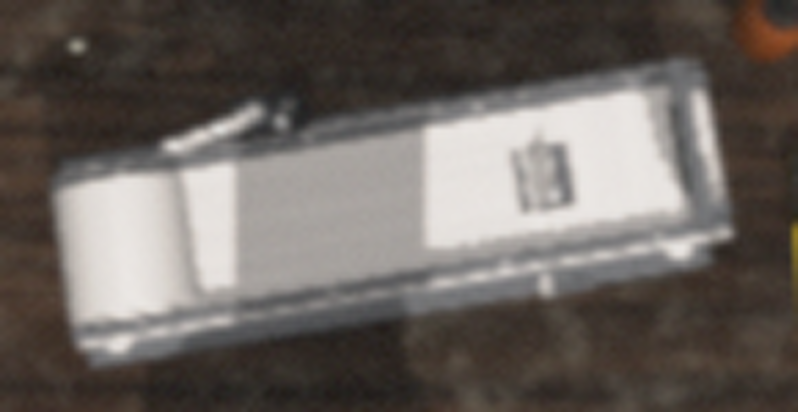

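View pics/sidec.png

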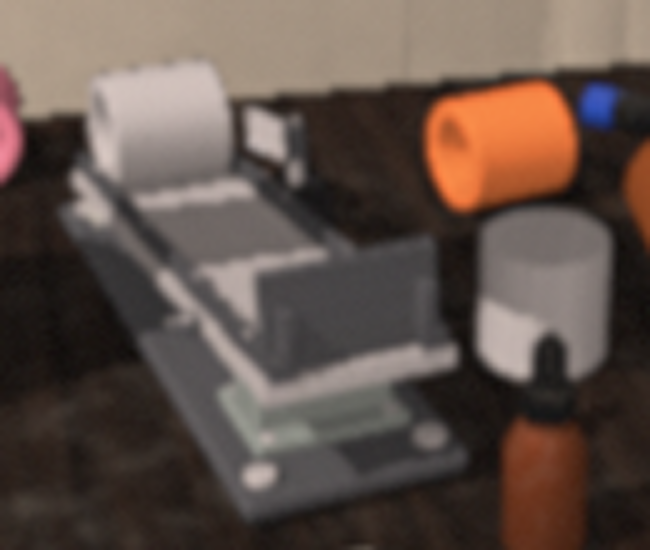

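```bash
cat > h.py <<'E'
import numpy as np,cv2
from scipy.optimize import least_squares
from scipy.spatial.transform import Rotation as R
S=np.deg2rad(7)
def T(p):  # p=[x,y,yaw] origin at z=.034 ; returns R,t
    Rm=R.from_euler('z',p[2]).as_matrix()@R.from_euler('y',-S).as_matrix()
    return Rm,np.array([p[0],p[1],0.034])
def w(p,pts): Rm,t=T(p); return np.atleast_2d(pts)/1000@Rm.T+t
def proj(c,X):
    X=np.atleast_2d(X); k=X@np.array(c['R']).T+c['t']
    return np.c_[c['fx']*k[:,0]/k[:,2]+c['cx'],c['fy']*k[:,1]/k[:,2]+c['cy']]
def ray(c,u,v,z):
    d=np.array(c['R']).T@np.array([(u-c['cx'])/c['fx'],(v-c['cy'])/c['fy'],1]); o=-np.array(c['R']).T@c['t']
    return o+d*(z-o[2])/d[2]
LINES=[[(-9.5,y,10),(297.5,y,10)] for y in(-38.5,-32.5,32.5,38.5)]+[[(206,-13,0),(206,13,0),(217,13,13),(217,-13,13),(206,-13,0)]]+[[(275,-32,0),(275,-32,44),(275,32,44),(275,32,0)]]+[[(92,48,12),(92,48,42)]]
def draw(im,c,p,lines,off,f):
    for L in lines:
        q=(proj(c,w(p,L))-off+.5)*f-.5
        cv2.polylines(im,[np.int32(np.round(q))],False,(0,255,0),1)
    return im
E
python3 - <<'E'
from workcell import bot
from h import *
ct,cs=bot.get_calibration("top"),bot.get_calibration("side")
cr=lambda u,v,f,o:((u+.5)/f-.5+o[0],(v+.5)/f-.5+o[1])
top=[((206,0,0),(514,180)),((92,48,42),(285,100)),((275,0,44),(672,150)),]
side=[((92,48,42),(297,118)),((275,-32,44),(262,285)),((275,32,44),(433,238))]
O=[np.array(a) for a,_ in top],[np.array(cr(*b,5.5,(200,200))) for _,b in top]
Q=[np.array(a) for a,_ in side],[np.array(cr(*b,5,(200,180))) for _,b in side]
g=np.r_[ray(ct,225,243,.06)[:2],-1.45]
f=lambda p:np.r_[(proj(ct,w(p,O[0]))-O[1]).ravel(),(proj(cs,w(p,Q[0]))-Q[1]).ravel()]
r=least_squares(f,g);p=r.x;print(p,np.round(r.fun,1))
np.save("p.npy",p)
for n,c,o,k in(("top",ct,(200,200),5.5),("side",cs,(200,180),5)):
    a=cv2.imread(f"pics/{n}0.png");a=a[o[1]:o[1]+(75 if n=="top" else 110),o[0]:o[0]+(145 if n=="top" else 130)]
    a=cv2.resize(a,None,fx=k,fy=k,interpolation=cv2.INTER_CUBIC)
    cir=[[(22+30*np.cos(t),y,30+30*np.sin(t)) for t in np.linspace(0,6.29,40)] for y in(-30,30)]
    cv2.imwrite(f"pics/{n}ov.png",draw(a,c,p,LINES+cir,np.array(o),k))
E
```

```text
[ 0.45765235  0.22148202 -1.40520968] [ 4.  -0.7 -3.7  0.7  2.2 -1.2  1.1  0.5  0.9 -3.7 -3.2  0. ]
```

View pics/topov.png

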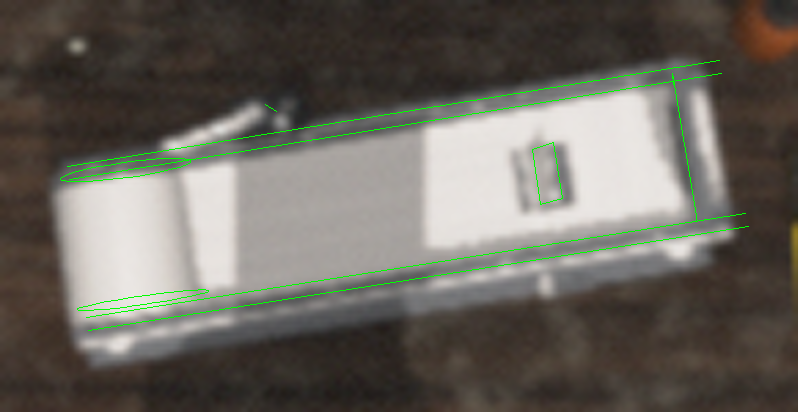

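View pics/sideov.png

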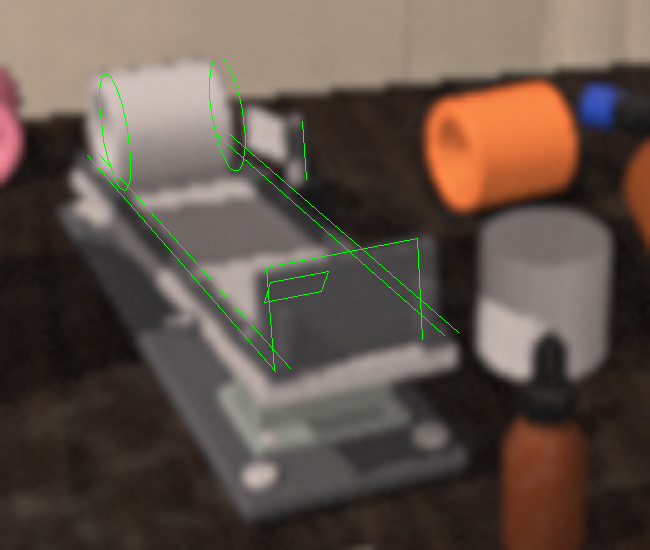

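Run:
```python
from workcell import bot
from h import *
s=bot.read_state();c=bot.get_calibration("wrist")
Rt=R.from_rotvec(s['tcp_rot']).as_matrix()
Rc=np.array(c['R']).T; o=-Rc@c['t']
print("cam origin in tool",Rt.T@(o-s['tool_pos']));print("cam axes in tool\n",(Rt.T@Rc).round(3),c['fx'])
ct=bot.get_calibration("top")
cr=lambda u,v,f,o:((u+.5)/f-.5+o[0],(v+.5)/f-.5+o[1])
for nm,u,v,z in(("flap hinge L-low",514,178,.0593),("pin",285,105,.085),("tip",165,148,.065),("sleeve mid top",135,245,.096),("railL foot",60,165,.045),("railR foot",78,335,.045),("railL top",690,68,.08),("railR top",728,228,.08)):
    print(nm,ray(ct,*cr(u,v,5.5,(200,200)),z).round(4))
```

```text
cam origin in tool [ 0.0657664  -0.00043813 -0.13547115]
cam axes in tool
 [[ 0.001 -0.965 -0.263]
 [ 1.     0.001 -0.   ]
 [ 0.001 -0.263  0.965]] 301.7030222544669
flap hinge L-low [0.4903 0.0299 0.0593]
pin [0.5191 0.1353 0.085 ]
tip [0.5007 0.1908 0.065 ]
sleeve mid top [0.4538 0.2    0.096 ]
railL foot [0.4941 0.2413 0.045 ]
railR foot [0.4154 0.23   0.045 ]
railL top [ 0.5401 -0.0489  0.08  ]
railR top [ 0.4673 -0.066   0.08  ]
```

```bash
cat >> h.py <<'E'
def plan(pos,rv,way,n,turn=np.zeros(3)):
    """rows of tool-frame slides to follow way (list of world points, total n rows), with const per-row turn (deg, tool) list"""
    pos=np.array(pos);Rt=R.from_rotvec(rv).as_matrix()
    pts=np.vstack([pos,way]);L=np.r_[0,np.cumsum(np.linalg.norm(np.diff(pts,axis=0),axis=1))]
    out=[]
    for k in range(1,n+1):
        g=np.array([np.interp(L[-1]*k/n,L,pts[:,i]) for i in range(3)])
        sl=np.round(Rt.T@(g-pos),3); tu=turn[k-1] if np.ndim(turn)==2 else turn
        pos=pos+Rt@sl; Rt=Rt@R.from_rotvec(np.deg2rad(tu)).as_matrix(); out.append(sl.tolist())
    return out,pos,R.from_matrix(Rt).as_rotvec()
E
python3 - <<'E'
from workcell import bot
from h import *
s=bot.read_state()
turn=np.array([[0,0,-5.0]]*15+[[0,0,-0.0]])
o,p,r=plan(s['tool_pos'],s['tcp_rot'],[[.45,-.25,.30],[.475,.125,.30]],18,np.vstack([[[0,0,-5.0]]*15,np.zeros((3,3))]))
print(o[:8]);print(o[8:16]);print(o[16:]);print(p,r)
E
```

```text
[[0.033, -0.028, -0.007], [0.035, -0.025, -0.006], [0.037, -0.022, -0.007], [0.039, -0.018, -0.006], [0.04, -0.015, -0.007], [0.042, -0.012, -0.006], [0.042, -0.007, -0.007], [0.043, -0.004, -0.006]]
[[0.043, -0.001, -0.007], [0.043, -0.006, -0.002], [0.042, -0.009, -0.0], [0.043, -0.006, -0.0], [0.044, -0.001, -0.0], [0.044, 0.002, 0.0], [0.043, 0.006, 0.0], [0.042, 0.01, 0.0]]
[[0.043, 0.01, 0.0], [0.042, 0.01, 0.0]]
[0.47518234 0.12499172 0.30033631] [-2.03447675e+00 -2.39143013e+00 -1.52468676e-03]
```

arm_command --slide '[[0.033, -0.028, -0.007], [0.035, -0.025, -0.006], [0.037, -0.022, -0.007], [0.039, -0.018, -0.006], [0.04, -0.015, -0.007], [0.042, -0.012, -0.006], [0.042, -0.007, -0.007], [0.043, -0.004, -0.006]]' --angular '[[0, 0, -5], [0, 0, -5], [0, 0, -5], [0, 0, -5], [0, 0, -5], [0, 0, -5], [0, 0, -5], [0, 0, -5]]' --hand '[0.03, 0.03, 0.03, 0.03, 0.03, 0.03, 0.03, 0.03]'

```text
time: 0.9
tool_pos: [0.4217, -0.2944, 0.2851]
tcp_rot: [-2.636, -1.686, 0.001]
wrist_force: [1.3, -0.5, 0.3]
width: 0.351
```

Run:
```python
from workcell import bot
from h import *
s=bot.read_state()
o,p,r=plan(s['tool_pos'],s['tcp_rot'],[[.45,-.2,.30],[.47,.100,.30]],8,np.array([[0,0,-5]]*2+[[0,0,-5]]*4+[[0,0,-2.5]]*2))
print(o,p,r, R.from_rotvec(r).as_matrix())
```

```text
[[0.049, -0.007, -0.007], [0.049, -0.003, -0.007], [0.05, -0.009, 0.0], [0.049, -0.006, 0.001], [0.05, -0.0, 0.0], [0.05, 0.003, 0.001], [0.05, 0.008, 0.0], [0.049, 0.01, 0.001]] [0.46991605 0.10027175 0.2997669 ] [-2.00697345 -2.40135682 -0.00519849] [[-0.17746575  0.98410165 -0.00706064]
 [ 0.98406185  0.17753198  0.0102305 ]
 [ 0.01132134 -0.00513254 -0.99992274]]
```

arm_command --slide '[[0.049, -0.007, -0.007], [0.049, -0.003, -0.007], [0.05, -0.009, 0.0], [0.049, -0.006, 0.001], [0.05, 0.0, 0.0], [0.05, 0.003, 0.001], [0.05, 0.008, 0.0], [0.049, 0.01, 0.001]]' --angular '[[0, 0, -5], [0, 0, -5], [0, 0, -5], [0, 0, -5], [0, 0, -5], [0, 0, -5], [0, 0, -2.5], [0, 0, -2.5]]' --hand '[0.03, 0.03, 0.03, 0.03, 0.03, 0.03, 0.03, 0.03]'

```text
time: 1.7
tool_pos: [0.4632, 0.1005, 0.2989]
tcp_rot: [-1.978, -2.427, -0.008]
wrist_force: [2.0, -0.2, 0.8]
width: 0.352
```

Run:
```python
from workcell import bot
import numpy as np,cv2
for i in range(2):
    c=bot.get_calibration("wrist");im=bot.read_camera("wrist")
np.save("cw1.npy",c,allow_pickle=True);s=bot.read_state();print(s['time'],s['tool_pos'],np.abs(s['joint_vel']).max())
cv2.imwrite("pics/w1.png",im[:,:,::-1])
```

```text
1.8 [0.4628612  0.10401326 0.29852414] 0.0890280117440128
```

View pics/w1.png

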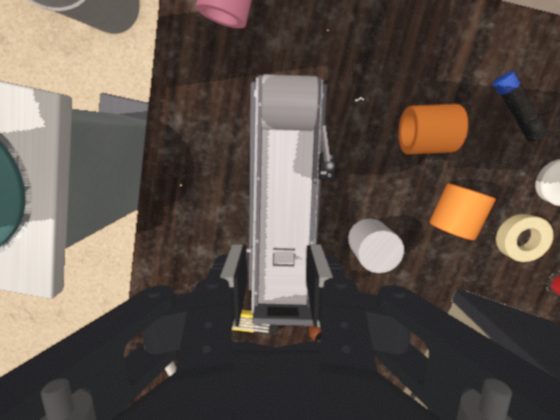

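The wrist view shows the grey metal sleeve on the track at about (290, 100) and the trip arm from (327, 172) to (325, 128). The catch is at (284, 257), the stop at (284, 312), and the solid roller at (376, 246). The orange and pink parts are off the ramp.

Run:
```python
import cv2
im=cv2.imread("pics/w1.png")
for n,(x0,x1,y0,y1) in{"a":(240,350,65,200),"b":(235,345,185,325)}.items():
    cv2.imwrite(f"pics/w1{n}.png",cv2.resize(im[y0:y1,x0:x1],None,fx=4.2,fy=4.2,interpolation=cv2.INTER_CUBIC))
```

```text
(no output)
```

View pics/w1a.png

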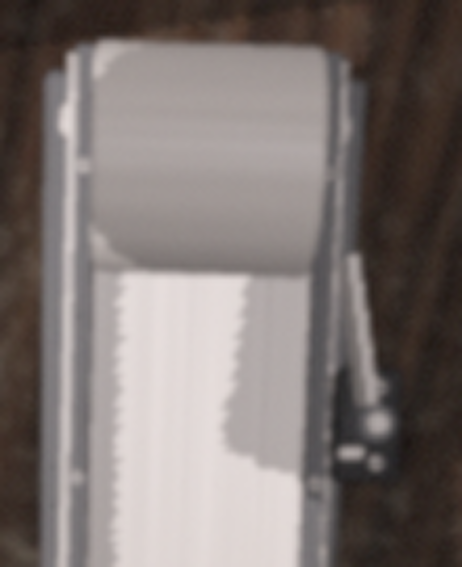

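View pics/w1b.png

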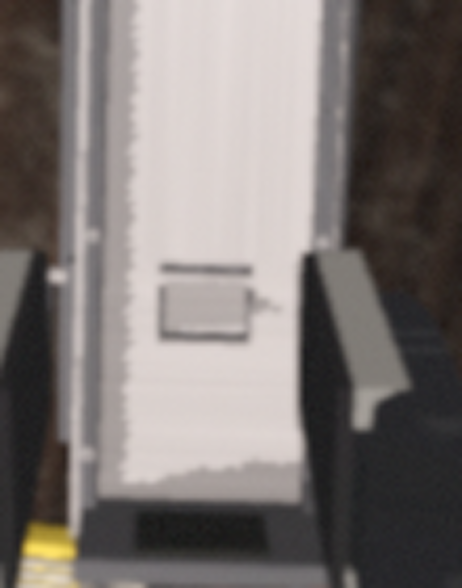

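```bash
cat > fit.py <<'E'
from h import *
from workcell import bot
c=np.load("cw1.npy",allow_pickle=True).item()
cr=lambda u,v,o:((u+.5)/4.2-.5+o[0],(v+.5)/4.2-.5+o[1])
A=(240,65);B=(235,185)
L=[((206,0,0),(205,270),B),((217,-13,13),(160,335),B),((217,13,13),(248,335),B),((92,48,42),(380,422),A),((275,0,0),(200,500),B)]
M=np.array([l[0] for l in L]);Pm=np.array([cr(*l[1],l[2]) for l in L])
f=lambda p:(proj(c,w(p,M))-Pm).ravel()
r=least_squares(f,[.457,.227,-1.405]);p=r.x;print(p,np.rad2deg(p[2]),(r.fun*1).round(1).reshape(-1,2).tolist());np.save("p.npy",p)
im=cv2.imread("pics/w1.png")
cir=[[(22+30*np.cos(t),y,30+30*np.sin(t)) for t in np.linspace(0,6.29,40)] for y in(-30,30)]
for n,(x0,x1,y0,y1) in{"a":(240,350,65,200),"b":(235,345,185,325)}.items():
    a=cv2.resize(im[y0:y1,x0:x1],None,fx=4.2,fy=4.2,interpolation=cv2.INTER_CUBIC)
    a=draw(a,c,p,LINES+cir,np.array((x0,y0)),4.2);cv2.imwrite(f"pics/w1ov{n}.png",a)
a=np.hstack([cv2.imread("pics/w1ova.png"),cv2.imread("pics/w1ovb.png")[:567]]) ;cv2.imwrite("pics/w1ov.png",cv2.resize(a,(780,int(a.shape[0]*780/a.shape[1])),interpolation=cv2.INTER_AREA))
ct=bot.get_calibration("top")
a=cv2.imread("pics/top0.png")[200:275,200:345];a=cv2.resize(a,None,fx=5.5,fy=5.5,interpolation=cv2.INTER_CUBIC)
cv2.imwrite("pics/topov2.png",draw(a,ct,p,LINES+cir,np.array((200,200)),5.5))
E
python3 fit.py
```

```text
[ 0.45298148  0.22313296 -1.38814604] -79.53490966215898 [[0.2, 3.2], [0.9, -1.6], [-0.0, -1.1], [-0.7, 1.2], [-0.2, -2.2]]
```

View pics/w1ov.png

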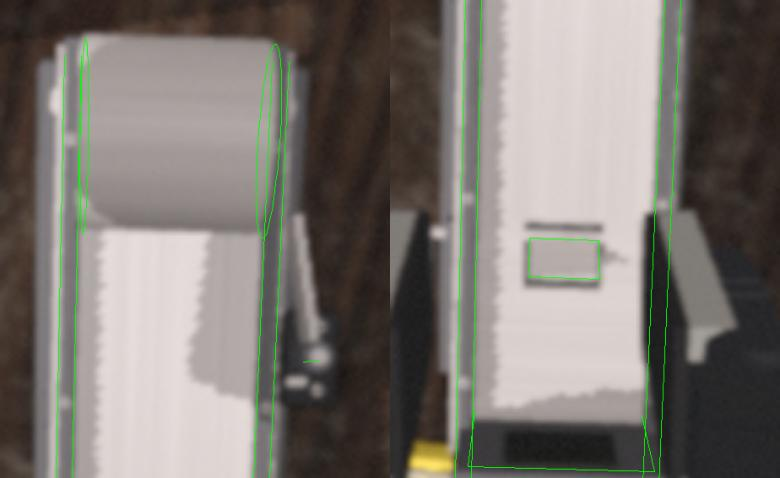

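View pics/topov2.png

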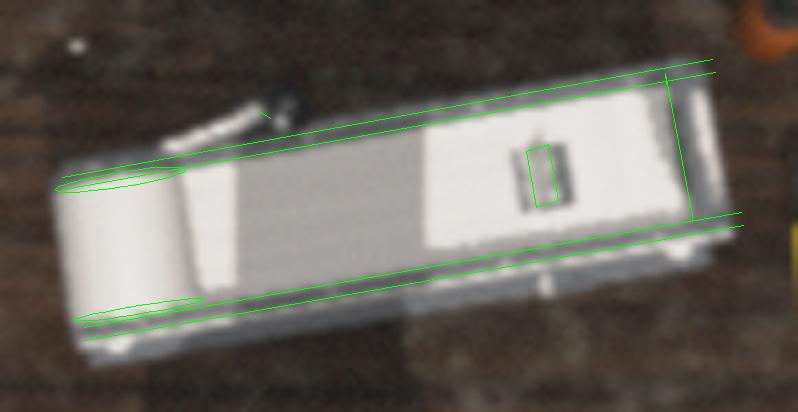

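```bash
python3 - <<'E'
s=open('fit.py').read()
s=s.replace("((206,0,0),(205,270),B),","((206,0,0),(205,283),B),")
s=s.replace("f=lambda p:(proj(c,w(p,M))-Pm).ravel()","""ct=bot.get_calibration("top")
rt=np.array([(60,166),(690,66)]);rb=np.array([(78,334),(728,228)])
crt=lambda q:(q+.5)/5.5-.5+200
def dl(y,ab):
    a,b=crt(ab[0]),crt(ab[1]);n=np.array([b[1]-a[1],a[0]-b[0]]);n=n/np.linalg.norm(n)
    return lambda p:(proj(ct,w(p,[(0,y,10),(280,y,10)]))-a)@n
f1,f2=dl(38.5,rt),dl(-38.5,rb)
f=lambda p:np.r_[(proj(c,w(p,M))-Pm).ravel(),f1(p),f2(p)]""").replace("(r.fun*1).round(1).reshape(-1,2).tolist()","r.fun.round(1)")
open('fit.py','w').write(s)
E
python3 fit.py
```

```text
[ 0.45481752  0.22274454 -1.39585283] -79.9764759488423 [ 0.3  0.6  0.9 -1.2  0.  -0.5  0.2  2.2 -0.5 -1.8 -1.2  0.3 -0.6 -0.2]
```

View pics/w1ov.png

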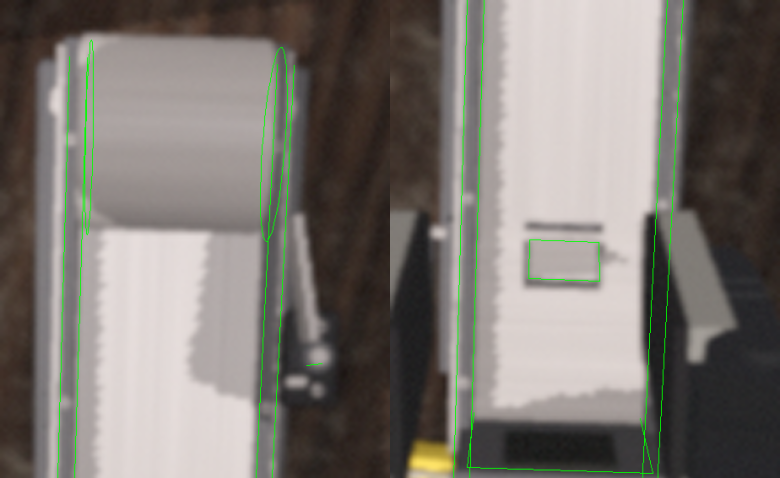

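View pics/topov2.png

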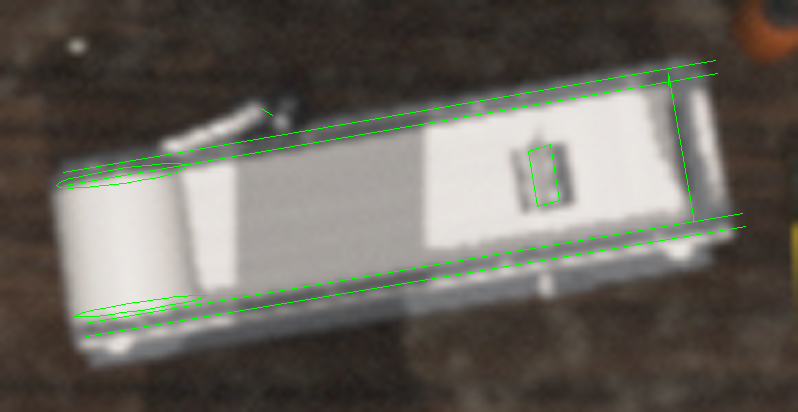

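```bash
cat >> h.py <<'E'
P=np.array([.454,.223,-1.393])
def tgtR(): Rm,_=T(P); return Rm@np.diag([-1.,1,-1])
def tr(s):
    Rm,t=T(P); return (Rm.T@(np.array(s['tool_pos'])-t)*1000).round(1)
def status(bot):
    s=bot.read_state();Rm,_=T(P)
    e=R.from_matrix(R.from_rotvec(s['tcp_rot']).as_matrix().T@tgtR()).as_rotvec(degrees=True)
    print("t",round(s['time'],2),"track TCP",tr(s),"roterr tooldeg",e.round(2),"F track",(Rm.T@s['wrist_force']).round(1),"w",round(s['width'],3));return s,e
E
python3 - <<'E'
from workcell import bot
from h import *
s,e=status(bot)
turn=np.vstack([[e/4]*4,np.zeros((4,3))])
g=w(P,[(-35,0,120)])
o,p,r=plan(s['tool_pos'],s['tcp_rot'],g,5,turn[:5]);print(np.round(e/4,1),o,g,p)
E
```

```text
t 1.8 track TCP [150.  -12.3 248.1] roterr tooldeg [-0.12 -7.81  1.84] F track [-0.1 -0.3 -0. ] w 0.356
[-0.  -2.   0.5] [[0.033, 0.004, 0.03], [0.034, 0.003, 0.03], [0.035, 0.003, 0.028], [0.036, 0.003, 0.027], [0.037, 0.002, 0.025]] [[0.44526953 0.27158526 0.14884011]] [0.44502604 0.27114679 0.1490581 ]
```

arm_command --slide '[[0.033, 0.004, 0.03], [0.034, 0.003, 0.03], [0.035, 0.003, 0.028], [0.036, 0.003, 0.027], [0.037, 0.002, 0.025], [0, 0, 0], [0, 0, 0.025], [0, 0, 0.025]]' --angular '[[0, -2, 0.5], [0, -2, 0.5], [0, -2, 0.5], [0, -2, 0.5], [0, 0, 0], [0, 0, 0], [0, 0, 0], [0, 0, 0]]' --hand '[0.03, 0.03, 0.03, 0.03, 0.03, 0.03, 0.03, 0.03]'

```text
time: 2.6
tool_pos: [0.4526, 0.2657, 0.0964]
tcp_rot: [1.951, 2.317, -0.12]
wrist_force: [0.2, 1.1, -0.2]
width: 0.352
```

Run:
```python
from workcell import bot
from h import *
c=bot.get_calibration("wrist");im=bot.read_camera("wrist");cv2.imwrite("pics/w2.png",im[:,:,::-1])
status(bot)
```

```text
t 2.65 track TCP [-33.3   3.8  63.1] roterr tooldeg [ 0.24  0.89 -0.43] F track [ 0.5 -1.1 -1.8] w 0.349
```

View pics/w2.png

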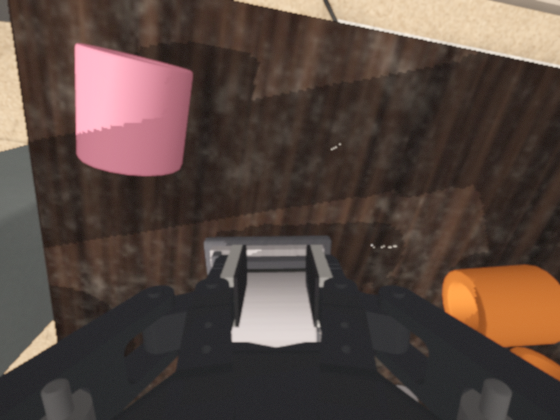

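arm_command --slide '[[0, -0.004, 0.01], [0, -0.001, 0.01], [0, 0, 0.008], [0, 0, 0.004], [0, 0, 0], [0, 0, 0], [0, 0, 0], [0, 0, 0]]' --angular '[[0, 0.5, -0.4], [0, 0.4, 0], [0, 0, 0], [0, 0, 0], [0, 0, 0], [0, 0, 0], [0, 0, 0], [0, 0, 0]]' --hand '[0.03, 0.03, 0.03, 0.03, 0.03, 0.03, 0.03, 0.03]'

```text
time: 3.45
tool_pos: [0.4498, 0.2564, 0.0631]
tcp_rot: [1.956, 2.33, -0.106]
wrist_force: [-0.4, -0.1, 0.3]
width: 0.35
```

Run:
```python
from workcell import bot
from h import *
for n in("side","wrist"):
    im=bot.read_camera(n)[:,:,::-1];cv2.imwrite(f"pics/{n}3.png",im)
a=cv2.imread("pics/side3.png")[170:290,180:330];cv2.imwrite("pics/side3c.png",cv2.resize(a,None,fx=5,fy=5,interpolation=cv2.INTER_CUBIC))
status(bot)
```

```text
t 3.55 track TCP [-29.9   1.7  32.9] roterr tooldeg [ 0.5  -0.14 -0.26] F track [0.7 0.3 0.1] w 0.351
```

View pics/side3c.png

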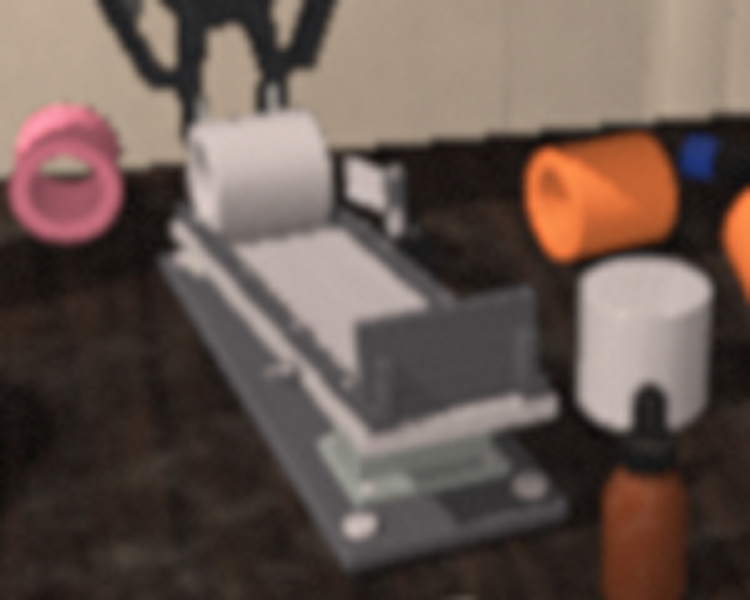

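View pics/wrist3.png

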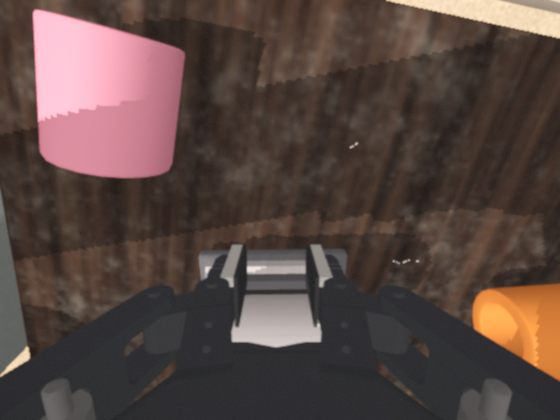

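arm_command --slide '[[-0.003, -0.001, 0.003], [-0.003, -0.001, 0.003], [-0.003, 0, 0], [-0.003, 0, 0], [-0.003, 0, 0], [-0.003, 0, 0], [-0.003, 0, 0], [-0.003, 0, 0]]' --angular '[[0.3, 0, -0.2], [0.2, 0, 0], [0, 0, 0], [0, 0, 0], [0, 0, 0], [0, 0, 0], [0, 0, 0], [0, 0, 0]]' --hand '[0.03, 0.03, 0.03, 0.03, 0.03, 0.03, 0.03, 0.03]'

```text
time: 4.35
tool_pos: [0.4527, 0.231, 0.0602]
tcp_rot: [1.956, 2.338, -0.115]
wrist_force: [0.2, 1.7, -0.2]
width: 0.349
```

Run:
```python
from workcell import bot
from h import *
im=bot.read_camera("top")[:,:,::-1];cv2.imwrite(f"pics/top4.png",cv2.resize(im[195:280,190:345],None,fx=5,fy=5,interpolation=cv2.INTER_CUBIC))
status(bot)
```

```text
t 4.4 track TCP [-4.4  0.1 26.9] roterr tooldeg [ 0.03 -0.2  -0.03] F track [ 0.9  0.1 -0.8] w 0.354
```

View pics/top4.png

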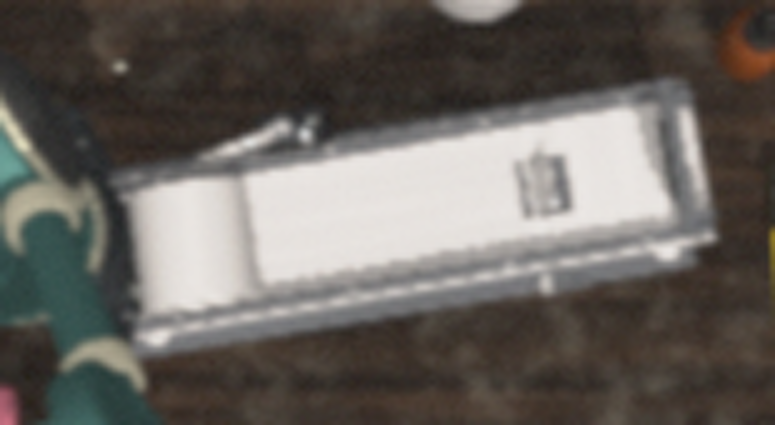

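arm_command --slide '[[-0.005, 0, 0], [-0.006, 0, 0], [-0.007, 0, 0], [-0.007, 0, 0], [-0.007, 0, 0], [-0.007, 0, 0], [-0.007, 0, 0], [-0.007, 0, 0]]' --angular '[[0, 0, 0], [0, 0, 0], [0, 0, 0], [0, 0, 0], [0, 0, 0], [0, 0, 0], [0, 0, 0], [0, 0, 0]]' --hand '[0.03, 0.03, 0.03, 0.03, 0.03, 0.03, 0.03, 0.03]'

```text
time: 5.2
tool_pos: [0.4626, 0.1744, 0.0671]
tcp_rot: [1.956, 2.338, -0.116]
wrist_force: [0.3, 1.4, 0.7]
width: 0.352
```

Run:
```python
from workcell import bot
from h import *
status(bot)
```

```text
t 5.2 track TCP [53.  -0.2 26.8] roterr tooldeg [ 0.03 -0.2  -0.02] F track [-1.2  0.6  0.9] w 0.352
```

arm_command --slide '[[-0.007, 0, 0], [-0.007, 0, 0], [-0.007, 0, 0], [-0.007, 0, 0], [-0.007, 0, 0], [-0.007, 0, 0], [-0.007, 0, 0], [-0.007, 0, 0]]' --angular '[[0, 0, 0], [0, 0, 0], [0, 0, 0], [0, 0, 0], [0, 0, 0], [0, 0, 0], [0, 0, 0], [0, 0, 0]]' --hand '[0.03, 0.03, 0.03, 0.03, 0.03, 0.03, 0.03, 0.03]'

```text
time: 6.0
tool_pos: [0.4731, 0.1145, 0.0743]
tcp_rot: [1.956, 2.338, -0.116]
wrist_force: [-0.0, 1.0, -0.1]
width: 0.353
```

Run:
```python
from workcell import bot
from h import *
for n in("side",):
    im=bot.read_camera(n)[:,:,::-1];cv2.imwrite(f"pics/{n}5.png",cv2.resize(im[160:290,180:330],None,fx=4.5,fy=4.5,interpolation=cv2.INTER_CUBIC))
status(bot)
```

```text
t 6.05 track TCP [115.1  -0.4  26.6] roterr tooldeg [ 0.01 -0.15 -0.03] F track [ 1.   0.5 -1.1] w 0.353
```

View pics/side5.png

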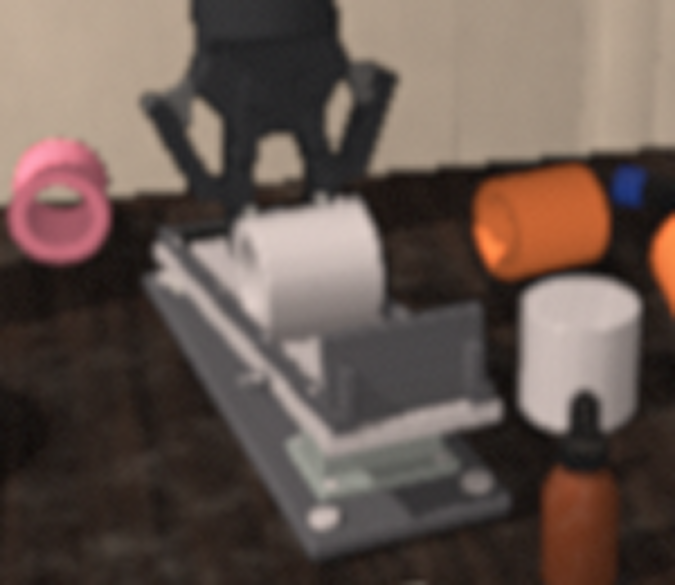

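arm_command --slide '[[-0.006, 0, 0], [-0.007, 0, 0], [-0.007, 0, 0], [-0.007, 0, 0], [-0.007, 0, 0], [-0.006, 0, 0], [-0.006, 0, 0], [-0.005, 0, 0]]' --angular '[[0, 0, 0], [0, 0, 0], [0, 0, 0], [0, 0, 0], [0, 0, 0], [0, 0, 0], [0, 0, 0], [0, 0, 0]]' --hand '[0.03, 0.03, 0.03, 0.03, 0.03, 0.03, 0.03, 0.03]'

```text
time: 6.85
tool_pos: [0.4831, 0.0609, 0.0813]
tcp_rot: [1.957, 2.338, -0.113]
wrist_force: [1.0, 2.0, 0.6]
width: 0.352
```

Run:
```python
from workcell import bot
from h import *
status(bot)
```

```text
t 6.85 track TCP [169.3   0.   26.9] roterr tooldeg [ 0.07 -0.28 -0.07] F track [-1.7  1.3  0.8] w 0.352
```

arm_command --slide '[[-0.005, 0, 0], [-0.005, 0, 0], [-0.005, 0, 0], [-0.004, 0, 0], [-0.003, 0, 0], [-0.003, 0, 0], [-0.002, 0, 0], [-0.002, 0, 0]]' --angular '[[0, 0, 0], [0, 0, 0], [0, 0, 0], [0, 0, 0], [0, 0, 0], [0, 0, 0], [0, 0, 0], [0, 0, 0]]' --hand '[0.03, 0.03, 0.03, 0.03, 0.03, 0.03, 0.03, 0.03]'

```text
time: 7.65
tool_pos: [0.4879, 0.0281, 0.0843]
tcp_rot: [1.956, 2.337, -0.118]
wrist_force: [0.5, 0.7, 0.7]
width: 0.348
```

Run:
```python
from workcell import bot
from h import *
s=[]
for n in("wrist","side"):
    im=bot.read_camera(n)[:,:,::-1];s.append(im[210:360,190:370] if n=="wrist" else im[170:290,200:330])
status(bot)
cv2.imwrite("pics/w6.png",cv2.resize(s[0],None,fx=4,fy=4,interpolation=cv2.INTER_CUBIC))
cv2.imwrite("pics/s6.png",cv2.resize(s[1],None,fx=4.8,fy=4.8,interpolation=cv2.INTER_CUBIC))
```

```text
t 7.75 track TCP [202.6  -1.1  25.8] roterr tooldeg [-0.07 -0.12 -0.04] F track [-0.6  0.8  0.5] w 0.349
```

View pics/w6.png

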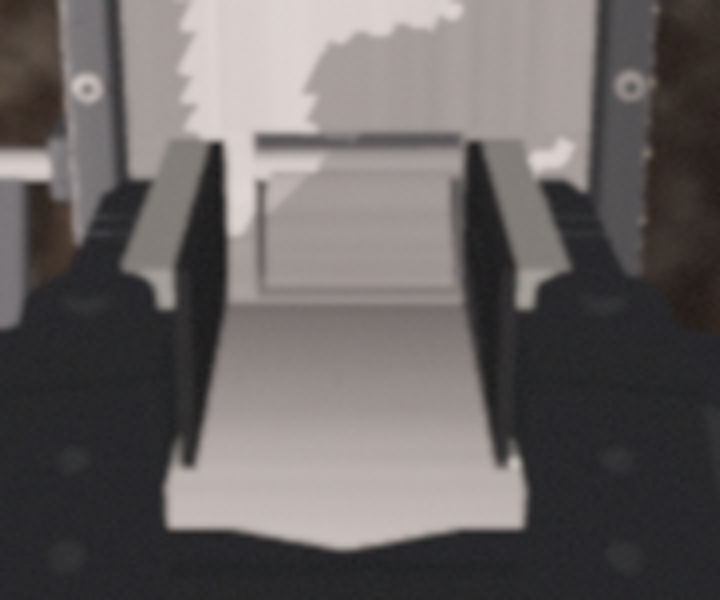

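View pics/s6.png

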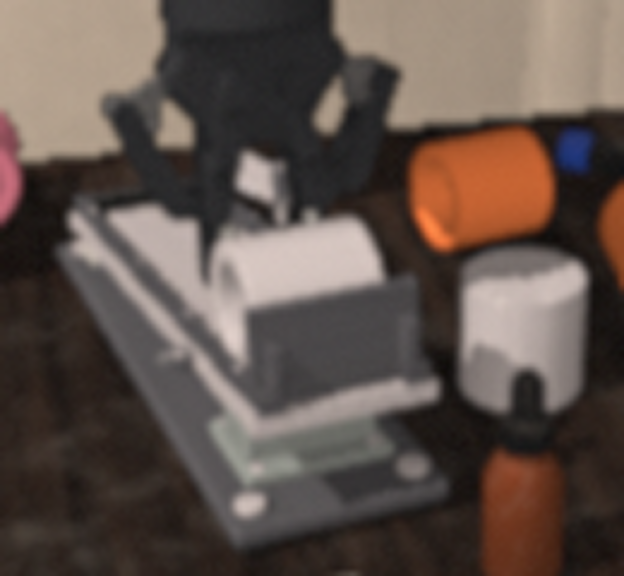

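```bash
cat > flap.py <<'E'
from h import *
from workcell import bot
def flap(c,off,f):
    for n,L in(("hinge",[(206,-13,0),(206,13,0)]),("up lip",[(217,-13,13),(217,13,13)]),("flat lip",[(223,-13,0),(223,13,0)])):
        print(n,((proj(c,w(P,L))-off+.5)*f-.5).round(0).tolist())
E
python3 - <<'E'
from flap import *
flap(bot.get_calibration("wrist"),np.array((190,210)),4)
c=np.load("cw1.npy",allow_pickle=True).item();print("w1b");flap(c,np.array((235,185)),4.2)
E
```

```text
hinge [[269.0, 174.0], [449.0, 174.0]]
up lip [[264.0, 287.0], [455.0, 287.0]]
flat lip [[270.0, 280.0], [446.0, 280.0]]
w1b
hinge [[165.0, 283.0], [247.0, 286.0]]
up lip [[163.0, 329.0], [248.0, 332.0]]
flat lip [[163.0, 335.0], [244.0, 338.0]]
```

arm_command --slide '[[-0.001, 0.001, 0], [-0.001, 0, 0], [-0.001, 0, 0], [-0.001, 0, 0], [-0.001, 0, 0], [-0.001, 0, 0], [0, 0, 0], [0, 0, 0]]' --angular '[[0, 0, 0], [0, 0, 0], [0, 0, 0], [0, 0, 0], [0, 0, 0], [0, 0, 0], [0, 0, 0], [0, 0, 0]]' --hand '[0.03, 0.03, 0.03, 0.03, 0.03, 0.03, 0.03, 0.03]'

```text
time: 8.55
tool_pos: [0.4882, 0.0279, 0.0843]
tcp_rot: [1.963, 2.343, -0.112]
wrist_force: [0.3, 0.8, 0.2]
width: 0.348
```

Run:
```python
from flap import *
im=bot.read_camera("wrist")[210:360,190:370,::-1]
status(bot);flap(bot.get_calibration("wrist"),np.array((190,210)),4)
cv2.imwrite("pics/w7.png",cv2.resize(im,None,fx=4,fy=4,interpolation=cv2.INTER_CUBIC))
```

```text
t 8.6 track TCP [202.7  -0.9  25.8] roterr tooldeg [-0.18 -0.68 -0.1 ] F track [-1.7 -0.8  0.5] w 0.351
hinge [[267.0, 175.0], [447.0, 175.0]]
up lip [[262.0, 288.0], [453.0, 288.0]]
flat lip [[269.0, 282.0], [445.0, 283.0]]
```

View pics/w7.png

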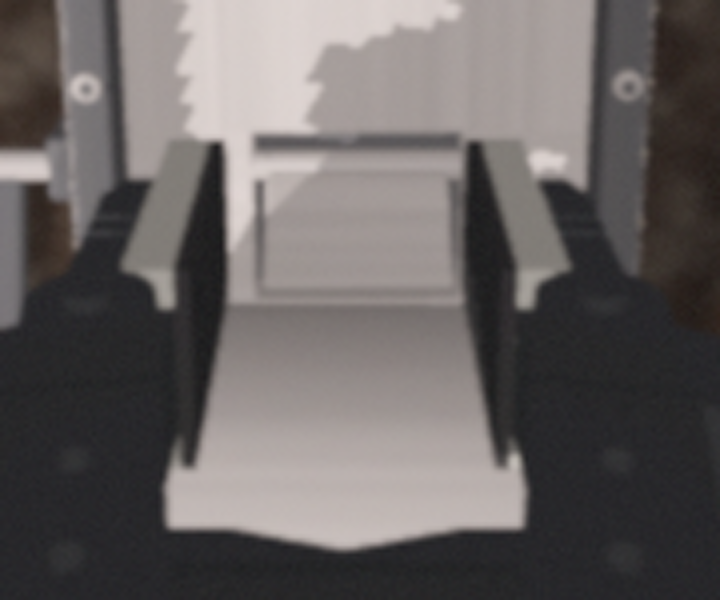

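arm_command --slide '[[-0.002, 0, 0], [-0.002, 0, 0], [-0.002, 0, 0], [-0.003, 0, 0], [-0.003, 0, 0], [-0.003, 0, 0], [-0.003, 0, 0], [-0.003, 0, 0]]' --angular '[[0, 0, 0], [0, -0.2, 0], [0, -0.2, 0], [0, -0.2, 0], [0, 0, 0], [0, 0, 0], [0, 0, 0], [0, 0, 0]]' --hand '[0.03, 0.03, 0.03, 0.03, 0.03, 0.03, 0.03, 0.03]'

```text
time: 9.4
tool_pos: [0.4884, 0.0278, 0.0845]
tcp_rot: [1.989, 2.35, -0.082]
wrist_force: [-2.4, 14.8, 1.9]
width: 0.353
```

Run:
```python
from flap import *
im=bot.read_camera("wrist")[210:360,190:370,::-1];im2=bot.read_camera("side")[:,:,::-1]
status(bot);flap(bot.get_calibration("wrist"),np.array((190,210)),4)
cv2.imwrite("pics/w8.png",cv2.resize(im,None,fx=4,fy=4,interpolation=cv2.INTER_CUBIC))
cv2.imwrite("pics/s8.png",cv2.resize(im2[170:290,200:330],None,fx=4.8,fy=4.8,interpolation=cv2.INTER_CUBIC))
```

```text
t 9.5 track TCP [202.8  -0.7  26. ] roterr tooldeg [-0.12 -2.36 -0.69] F track [-15.4   0.5   3. ] w 0.349
hinge [[266.0, 180.0], [446.0, 178.0]]
up lip [[262.0, 291.0], [453.0, 289.0]]
flat lip [[269.0, 288.0], [446.0, 287.0]]
```

View pics/w8.png

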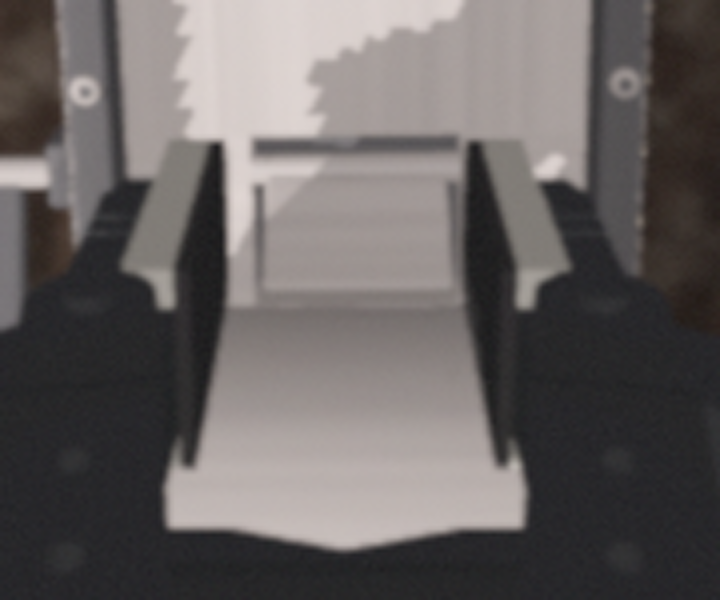

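View pics/s8.png

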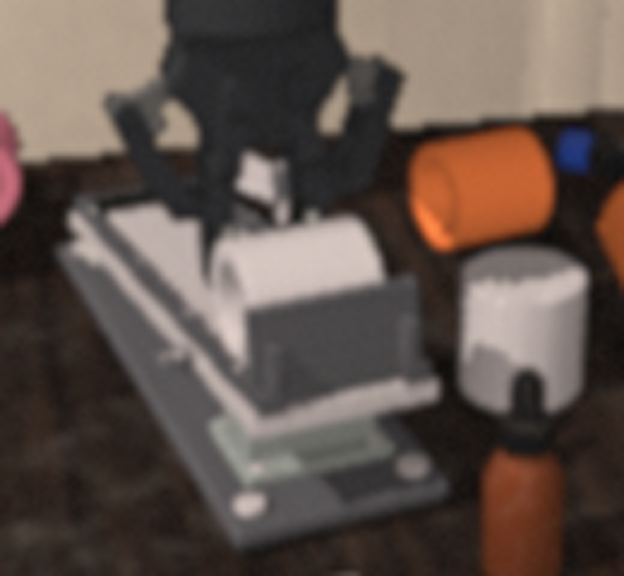

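arm_command --slide '[[0.001, 0, 0], [0.001, 0, 0], [0.001, 0, 0], [0.002, 0, 0], [0.002, 0, 0], [0.002, 0, 0], [0.002, 0, 0], [0.002, 0, 0]]' --angular '[[0, -0.5, -0.3], [0, -0.5, -0.3], [0, -0.5, 0], [0, -0.3, 0], [0, 0, 0], [0, 0, 0], [0, 0, 0], [0, 0, 0]]' --hand '[0.03, 0.03, 0.03, 0.03, 0.03, 0.03, 0.03, 0.03]'

```text
time: 10.3
tool_pos: [0.4866, 0.0401, 0.0832]
tcp_rot: [1.957, 2.339, -0.116]
wrist_force: [-0.4, 0.7, 0.5]
width: 0.354
```

Run:
```python
from flap import *
im=bot.read_camera("wrist")[210:360,190:370,::-1];im2=bot.read_camera("side")[:,:,::-1]
status(bot);flap(bot.get_calibration("wrist"),np.array((190,210)),4)
cv2.imwrite("pics/w9.png",cv2.resize(im,None,fx=4,fy=4,interpolation=cv2.INTER_CUBIC))
cv2.imwrite("pics/s9.png",cv2.resize(im2[170:290,200:330],None,fx=4.8,fy=4.8,interpolation=cv2.INTER_CUBIC))
```

```text
t 10.4 track TCP [190.3  -0.3  26.1] roterr tooldeg [-0.08 -0.29 -0.  ] F track [0.  0.2 0. ] w 0.353
hinge [[265.0, 251.0], [441.0, 252.0]]
up lip [[260.0, 367.0], [447.0, 367.0]]
flat lip [[266.0, 354.0], [439.0, 355.0]]
```

View pics/w9.png

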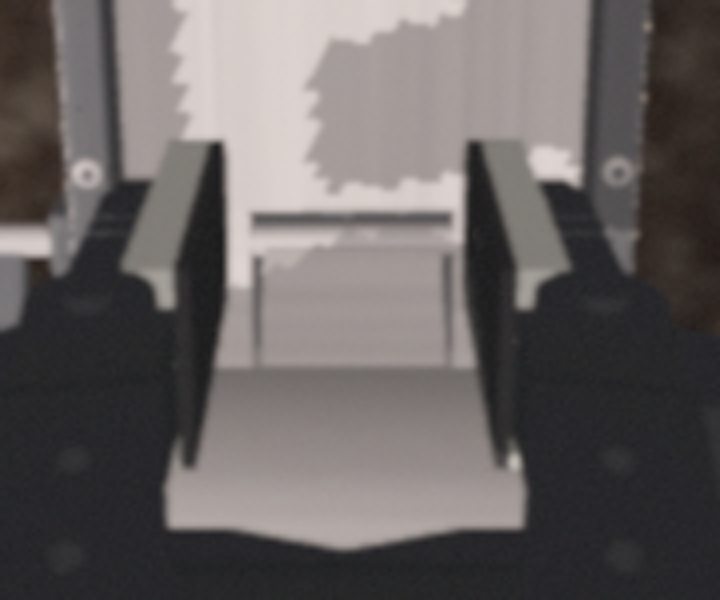

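View pics/s9.png

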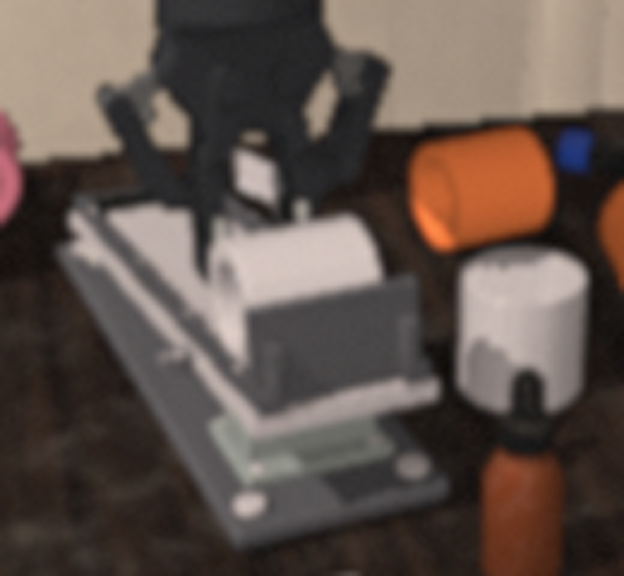

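Run:
```python
from h import *
c=np.load("cw1.npy",allow_pickle=True).item()
Rm,t=T(P)
cr=lambda u,v,o:((u+.5)/4.2-.5+o[0],(v+.5)/4.2-.5+o[1])
def hit(u,v,h):  # intersect ray with track plane z=h mm
    d=Rm.T@(np.array(c['R']).T@np.array([(u-c['cx'])/c['fx'],(v-c['cy'])/c['fy'],1])); o=Rm.T@(-np.array(c['R']).T@c['t']-t)*1000
    return o+d*(h-o[2])/d[2]
pin=hit(*cr(380,422,(240,65)),42);tip=hit(*cr(354,257,(240,65)),38);print(pin,tip)
b=hit(*cr(374,400,(240,65)),38);print(b)
d=tip-[92,48,38];print("theta",np.arctan2(-d[0],-d[1]),np.hypot(*d[:2]));d=tip-pin;print("theta2",np.arctan2(-d[0],-d[1]),np.hypot(*d[:2]))
X=ray(c,383,257,.06);print("roller top",X,Rm.T@(X-t)*1000)
X=ray(c,433,130,.03);print("orange",X,Rm.T@(X-t)*1000)
```

```text
[90.03241928 48.16808318 42.        ] [45.75034613 39.34489398 38.        ]
[83.97779211 46.89298364 38.        ]
theta 1.3857973054228694 47.05253811332791
theta2 1.3741223260711706 45.15252672931264
roller top [0.62124238 0.04349798 0.06      ] [207.88222149 132.85902586   0.67052818]
orange [0.64636931 0.2168716  0.03      ] [ 39.26839302 188.25288865  -8.8515917 ]
```

arm_command --slide '[[0.004, 0, 0], [0.008, 0, 0], [0.012, 0, 0], [0.015, 0, -0.005], [0.015, 0, -0.02], [0.015, 0, -0.025], [0.015, 0.01, -0.025], [0.01, 0.02, -0.01]]' --angular '[[0, 0, 0], [0, 0, 0], [0, 0, 0], [0, 0, 0], [0, 0, 0], [0, 0, 0], [0, 0, 0], [0, 0, 0]]' --hand '[0.03, 0.03, 0.03, 0.03, 0.03, 0.03, 0.0, 0.0]'

```text
time: 11.2
tool_pos: [0.492, 0.1534, 0.1548]
tcp_rot: [1.963, 2.343, -0.127]
wrist_force: [0.1, -0.6, 0.1]
width: 0.022
```

Run:
```python
from flap import *
im=bot.read_camera("wrist")[:,:,::-1];im2=bot.read_camera("side")[:,:,::-1]
status(bot);cv2.imwrite("pics/w10.png",im)
cv2.imwrite("pics/s10.png",cv2.resize(im2[170:290,200:330],None,fx=4.8,fy=4.8,interpolation=cv2.INTER_CUBIC))
```

```text
t 11.3 track TCP [ 89.2  27.9 111. ] roterr tooldeg [-0.4  -0.35 -0.02] F track [1.1 0.1 0.3] w -0.001
```

View pics/w10.png

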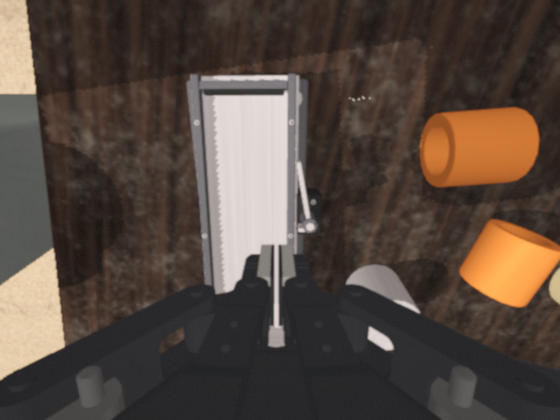

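View pics/s10.png

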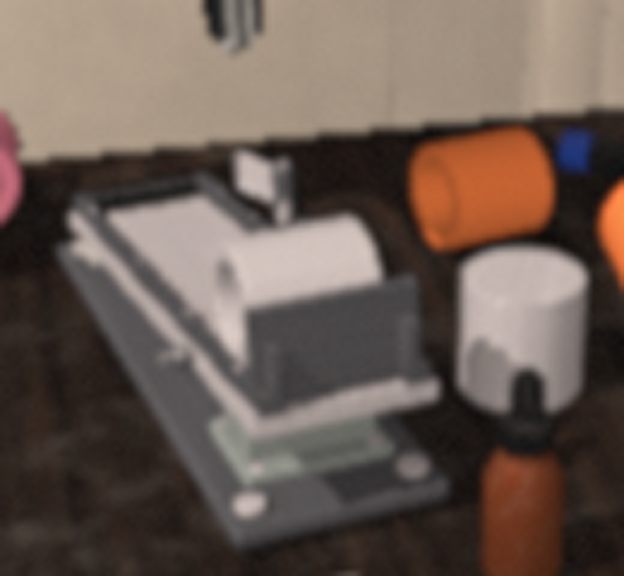

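The sleeve stands by itself against the top stop, held by the catch. The wrist view shows the trip pin at (311, 226) and the blade end at (300, 165).

Run:
```python
from h import *
from workcell import bot
c=bot.get_calibration("wrist")
print(proj(c,w(P,[(92,48,42),(92-45,48-8.6,38)])).round(1))
s,e=status(bot);g=np.array([54,74,110]);print(g-tr(s))
for th in(1.38,1.2,1.0,.8,.6,.4,.2,0):
    d=np.array([-np.sin(th),-np.cos(th)]);n=np.array([-np.cos(th),np.sin(th)]);print(th,(np.array([92,48])+33*d+(1.5+11*np.cos(th)+14.5*np.sin(th))*n).round(1))
```

```text
[[305.9 228.6]
 [294.6 164.7]]
t 11.3 track TCP [ 89.2  27.9 111. ] roterr tooldeg [-0.4  -0.35 -0.02] F track [1.1 0.1 0.3] w -0.001
[-35.2  46.1  -1. ]
1.38 [56.2 59.2]
1.2 [54.4 53.8]
1.0 [53.6 46.7]
0.8 [54.7 39. ]
0.6 [57.9 31.4]
0.4 [63.2 24.3]
0.2 [70.6 18.7]
0 [79.5 15. ]
```

arm_command --slide '[[0.012, 0.017, 0], [0.012, 0.016, 0], [0.011, 0.016, 0], [0, 0, 0], [0, 0, 0.02], [0, 0, 0.02], [0, 0, 0.01], [0, 0, 0]]' --angular '[[0, 0, 0], [0, 0, 0], [0, 0, 0], [0, 0, 0], [0, 0, 0], [0, 0, 0], [0, 0, 0], [0, 0, 0]]' --hand '[0, 0, 0, 0, 0, 0, 0, 0]'

```text
time: 12.1
tool_pos: [0.5288, 0.1901, 0.0933]
tcp_rot: [1.961, 2.348, -0.143]
wrist_force: [-0.1, 0.1, -1.0]
width: 0.001
```

Run:
```python
from flap import *
im=bot.read_camera("wrist")[:,:,::-1];status(bot);cv2.imwrite("pics/w11.png",im)
```

```text
t 12.15 track TCP [52.5 68.2 53.9] roterr tooldeg [-1.17 -0.11  0.15] F track [-0.3 -0.8 -1.5] w 0.0
```

View pics/w11.png

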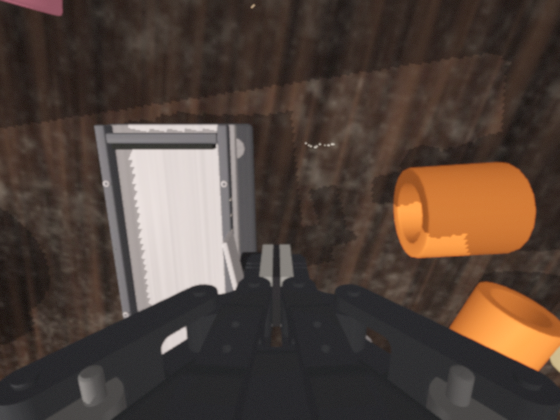

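arm_command --slide '[[0, 0.005, 0], [0, 0.004, 0], [0, 0, 0.01], [0, 0, 0.008], [0, 0, 0.004], [0, 0, 0], [0, 0, 0], [0, 0, 0]]' --angular '[[-0.6, 0, 0], [-0.5, 0, 0], [0, 0, 0], [0, 0, 0], [0, 0, 0], [0, 0, 0], [0, 0, 0], [0, 0, 0]]' --hand '[0, 0, 0, 0, 0, 0, 0, 0]'

```text
time: 12.95
tool_pos: [0.541, 0.1895, 0.073]
tcp_rot: [1.951, 2.338, -0.111]
wrist_force: [-0.2, -0.0, -0.5]
width: -0.003
```

Run:
```python
from flap import *
im=bot.read_camera("wrist")[:,:,::-1];status(bot);cv2.imwrite("pics/w12.png",im)
```

```text
t 13.0 track TCP [52.7 79.7 32.9] roterr tooldeg [ 0.29 -0.15  0.1 ] F track [ 0.6  0.1 -0.2] w -0.002
```

View pics/w12.png

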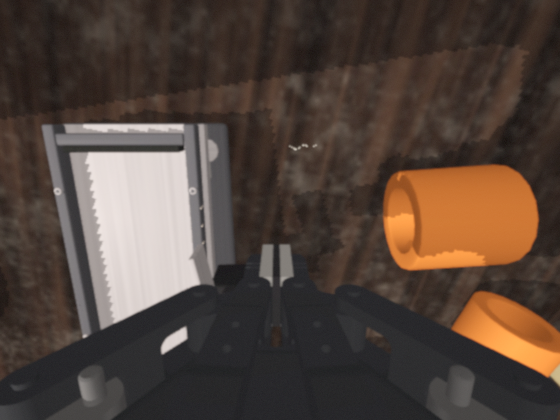

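arm_command --slide '[[0, -0.008, 0], [0, -0.008, 0], [0, -0.007, 0], [0, -0.007, 0], [-0.001, -0.008, 0], [-0.002, -0.006, 0], [0, 0, 0], [0, 0, 0]]' --angular '[[0.2, 0, 0], [0, 0, 0], [0, 0, 0], [0, 0, 0], [0, 0, 0], [0, 0, 0], [0, 0, 0], [0, 0, 0]]' --hand '[0, 0, 0, 0, 0, 0, 0, 0]'

```text
time: 13.8
tool_pos: [0.4942, 0.178, 0.0744]
tcp_rot: [1.952, 2.339, -0.113]
wrist_force: [-0.1, -0.2, -0.5]
width: 0.003
```

Run:
```python
from flap import *
im=bot.read_camera("wrist")[:,:,::-1];status(bot);cv2.imwrite("pics/w13.png",im)
```

```text
t 13.85 track TCP [56.  31.7 33.8] roterr tooldeg [ 0.17 -0.17  0.11] F track [ 0.2  0.3 -1.1] w 0.001
```

View pics/w13.png

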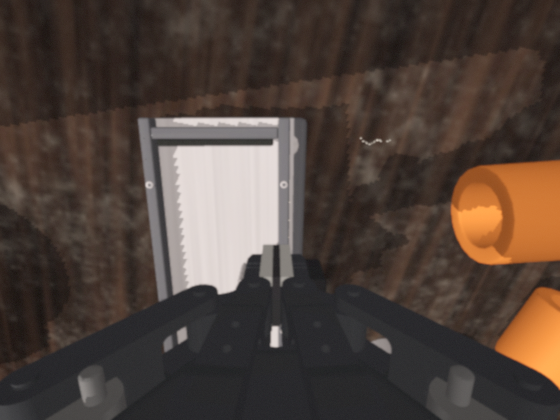

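arm_command --slide '[[-0.005, -0.004, 0], [-0.006, -0.004, 0], [-0.006, -0.004, 0], [-0.005, -0.002, 0], [-0.004, 0, 0], [-0.003, 0, 0], [-0.001, 0, 0], [0, 0, 0]]' --angular '[[0, 0, 0], [0, 0, 0], [0, 0, 0], [0, 0, 0], [0, 0, 0], [0, 0, 0], [0, 0, 0], [0, 0, 0]]' --hand '[0, 0, 0, 0, 0, 0, 0, 0]'

```text
time: 14.65
tool_pos: [0.4847, 0.154, 0.0773]
tcp_rot: [1.971, 2.342, -0.085]
wrist_force: [-0.3, 0.6, 0.4]
width: 0.004
```

Run:
```python
from flap import *
im=bot.read_camera("top")[:,:,::-1];im2=bot.read_camera("side")[:,:,::-1]
status(bot);cv2.imwrite("pics/t14.png",cv2.resize(im[195:280,190:345],None,fx=5,fy=5,interpolation=cv2.INTER_CUBIC))
cv2.imwrite("pics/s14.png",cv2.resize(im2[170:290,200:330],None,fx=4.8,fy=4.8,interpolation=cv2.INTER_CUBIC))
```

```text
t 14.75 track TCP [78.4 18.  34.1] roterr tooldeg [ 0.45 -1.42 -0.38] F track [-3.   0.5 -1.3] w 0.0
```

View pics/t14.png

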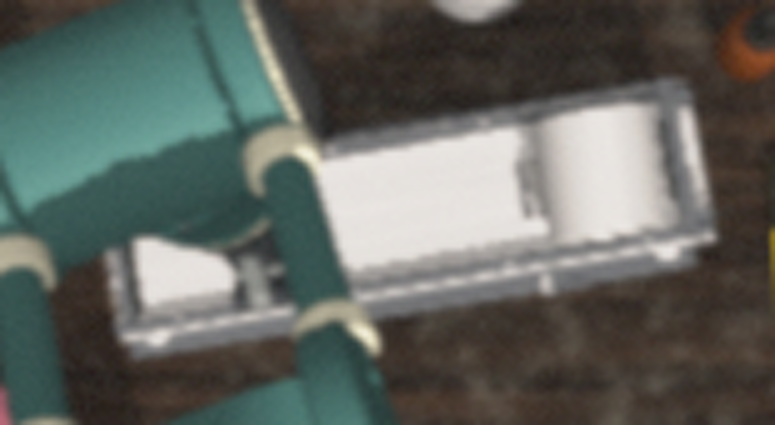

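View pics/s14.png

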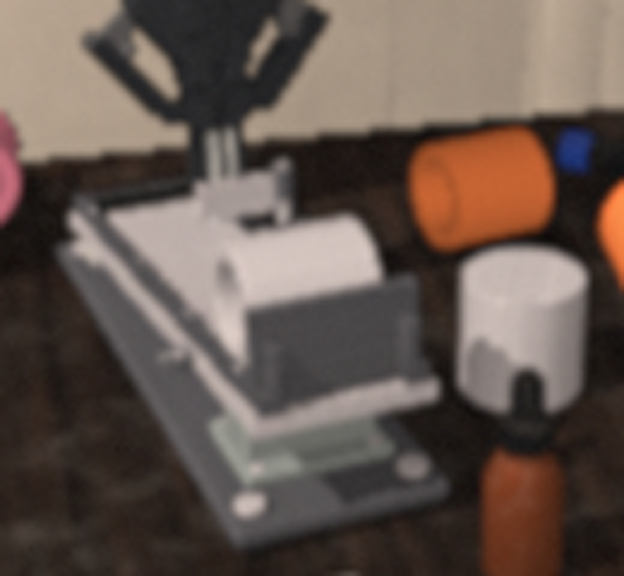

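arm_command --slide '[[-0.002, 0, 0], [-0.002, 0, 0], [-0.002, 0, 0], [-0.002, 0, 0], [-0.002, 0, 0], [-0.002, 0, 0], [0, 0, 0], [0, 0, 0]]' --angular '[[0, 0, 0], [0, 0, 0], [0, 0, 0], [0, 0, 0], [0, 0, 0], [0, 0, 0], [0, 0, 0], [0, 0, 0]]' --hand '[0, 0, 0, 0, 0, 0, 0, 0]'

```text
time: 15.55
tool_pos: [0.4848, 0.1539, 0.0776]
tcp_rot: [1.995, 2.347, -0.057]
wrist_force: [0.2, 1.9, -0.9]
width: 0.003
```

Run:
```python
from flap import *
status(bot)
```

```text
t 15.55 track TCP [78.2 18.1 34.4] roterr tooldeg [ 0.58 -2.95 -0.96] F track [-1.9  0.5 -0.7] w 0.003
```

arm_command --slide '[[0.002, 0, 0], [0.003, 0, 0], [0.006, 0, 0], [0.01, 0, 0], [0.01, 0, -0.01], [0.01, 0, -0.03], [0.01, 0, -0.04], [0.01, 0, -0.04]]' --angular '[[0, -0.5, -0.3], [0, -0.5, -0.3], [0, 0, 0], [0, 0, 0], [0, 0, 0], [0, 0, 0], [0, 0, 0], [0, 0, 0]]' --hand '[0, 0, 0, 0, 0, 0, 0, 0]'

```text
time: 16.35
tool_pos: [0.4651, 0.2244, 0.1888]
tcp_rot: [1.976, 2.349, -0.104]
wrist_force: [0.8, 0.5, 0.4]
width: -0.003
```

arm_command --slide '[[0, 0, -0.04], [0, 0, -0.04], [0, 0, -0.02], [0, 0, 0], [0, 0, 0], [0, 0, 0], [0, 0, 0], [0, 0, 0]]' --angular '[[0, 0, 0], [0, 0, 0], [0, 0, 0], [0, 0, 0], [0, 0, 0], [0, 0, 0], [0, 0, 0], [0, 0, 0]]' --hand '[0, 0, 0, 0, 0, 0, 0, 0]'

```text
time: 17.15
tool_pos: [0.4624, 0.2408, 0.2984]
tcp_rot: [1.968, 2.353, -0.091]
wrist_force: [0.5, 0.9, 0.2]
width: 0.004
```

Run:
```python
from flap import *
c=bot.get_calibration("wrist");im=bot.read_camera("wrist")[:,:,::-1];im2=bot.read_camera("side")[:,:,::-1]
status(bot);cv2.imwrite("pics/w15.png",im)
print(proj(c,w(P,[(92,48,42),(92,2,38),(217,0,13),(275,0,44)])).round(0).tolist())
cv2.imwrite("pics/s15.png",cv2.resize(im2[170:290,200:330],None,fx=4.8,fy=4.8,interpolation=cv2.INTER_CUBIC))
```

```text
t 17.25 track TCP [ 16.3  11.5 264.4] roterr tooldeg [ 0.06 -1.62  0.  ] F track [-0.6 -0.7  0.2] w -0.001
[[305.0, 249.0], [269.0, 248.0], [268.0, 322.0], [268.0, 372.0]]
```

View pics/w15.png

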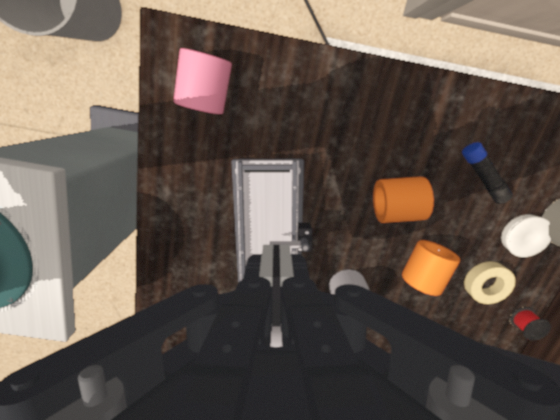

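View pics/s15.png

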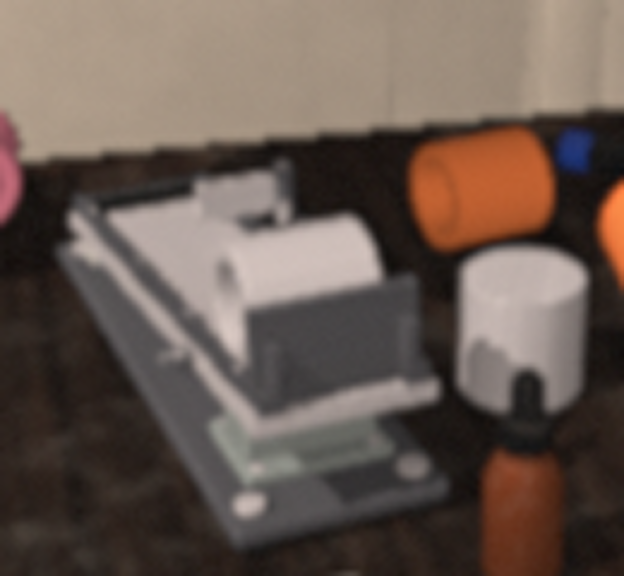

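arm_command --slide '[[-0.03, 0, 0], [-0.03, 0, 0], [-0.03, 0, 0], [-0.02, 0, 0], [-0.02, 0, 0], [0, 0, 0], [0, 0, 0], [0, 0, 0]]' --angular '[[0, 0, 0], [0, 0, 0], [0, 0, 0], [0, 0, 0], [0, 0, 0], [0, 0, 0], [0, 0, 0], [0, 0, 0]]' --hand '[0, 0, 0, 0, 0, 0, 0, 0]'

```text
time: 18.05
tool_pos: [0.4843, 0.1087, 0.3053]
tcp_rot: [1.971, 2.357, -0.103]
wrist_force: [0.1, 0.1, 0.6]
width: -0.001
```

Run:
```python
from flap import *
c=bot.get_calibration("wrist");im=bot.read_camera("wrist")[:,:,::-1]
status(bot);o=np.array((220,60))
a=cv2.resize(im[60:260,220:360],None,fx=4,fy=3,interpolation=cv2.INTER_CUBIC);a=cv2.resize(im[60:260,220:360],None,fx=3,fy=3,interpolation=cv2.INTER_CUBIC)
cv2.imwrite("pics/w16.png",a)
print(((proj(c,w(P,[(92,48,42),(92,2,38),(217,0,13),(22,0,60)]))-o)*3).round(0).tolist())
```

```text
t 18.1 track TCP [149.8   9.6 254.9] roterr tooldeg [-0.48 -1.6   0.06] F track [-0.1 -0.9 -0.3] w 0.002
[[277.0, 242.0], [155.0, 241.0], [152.0, 531.0], [147.0, 31.0]]
```

View pics/w16.png

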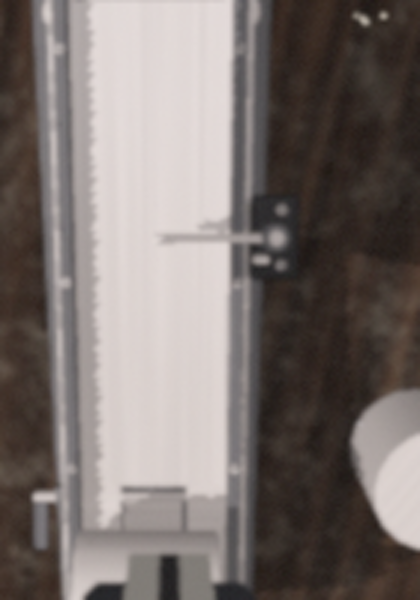

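The blade lies square across the track, from (277, 238) to (158, 238). The sleeve is behind the raised catch and the robot is clear, so I'm handing the job in.

Run:
```python
from workcell import bot
print(bot.finish_job())
```

```text
the job is handed in; nothing more can be done
None
```

The ramp is set for its next run, and I handed it in at about 18 s.

**Sleeve:** I pushed it up the track at about 0.07 m/s with the fingertips on either side of the catch flap. I stopped when it met the top stop at about 15 N, then backed off slowly. It settled about 1.5 mm and has stayed put since, about 8 s with nothing else touching it.

**Trip arm:** I then swung it closed with shut fingers until it stalled on its end stop. The last wrist picture shows the blade square across the track, level with its pin to within a pixel.

**Left alone:** I did not touch the solid roller, the dropper bottle, the hex-key set or the orange and pink look-alikes.

**Checks that were less clear:**
- **Catch:** from the pictures I couldn't tell the flap standing up from flat. That it is up rests on the sleeve holding after I let go.
- **Ramp position:** the camera views disagreed by 2–4 mm, and I corrected for this as I went.

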